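# Make up two recipe kits on their well trays

### The arm

A 6-joint arm with a two-finger parallel gripper is mounted at the origin on a cart in front of the work surface, level with it; the furniture and walls round the work are solid. World frame = base frame: x ahead of the robot, y to its left, z up, the work surface at z = 0. Lengths are in m, angles in rad, forces in N, time in s.
With the tool pointing down it reaches from about 0.35 to 0.775 m from the base axis. Payload 5.5 kg.
Tool frame: the origin (TCP) lies between the finger pads; the fingertips stand 19 mm ahead of it and the grasp point (between the pads) is the TCP; z points along the fingers, y is the direction in which the jaws open and shut (so a half turn about z gives the same grasp; the last joint's range is limited). The gripper opens to 85 mm and grips with 20 to 120 N. Pads are 22 mm wide; open, the fingers measure 114 mm over their backs; the gripper's body (76 mm by 85 mm) begins 54 mm behind the grasp point. The pads swing forward as they close: fully open they stand 13 mm farther back than shut.
Start: joints at [1.045, 0.313, 0.046, 1.304, 0, 1.431], TCP at [0.216, 0.533, 0.25] pointing down, gripper open.
Joint ranges: [-2.76, 2.76], [-0.86, 1.69], [-1.03, 1.26], [-2.2, 2.34], [-1.47, 1.5], [-3.14, 3.14]. Speed limits (rad/s): [2.57, 2.57, 3.14, 3.14, 3.14, 3.14].

### API

Orientations are given as a unit quaternion [w, x, y, z].
In Python, from workcell import get_state, cams, workorder gives the robot as it stands.
- The arm moves only by the tool play_rows, never from a script. Its argument "series" is text: rows parted by semicolons, each of 7 numbers parted by spaces: the opening in per cent of the stroke, from 0 (shut) to 100 (fully open), then the shift along the tool's x, y, z in cm, then the turn, a rotation vector about the tool's x, y, z in degrees. A call has 1 to 12 rows; each row shifts and turns the commanded pose from where the row before left it, along the tool's axes as they then stand; what a row does not reach is not made up. A row lasts 1/8 s, in which the tool goes at most 62.5 mm and 10.7 degrees, less where a joint would pass 70% of its speed; a pose out of reach is approached as far as the arm can. A call with a gripper value outside its range is refused whole. The fingers move at their own pace and stop on an object; "newtons" is the grip in N (left out, the last holds). Time passes only in rows, so rows that do not move let the fingers close. It gives the time, the measured TCP pose, the force and the opening at its end, in the units of the state.
- get_state(): the state, without advancing time (a new reading comes with each control period).
- cams.read_camera(name): name is "scene" or "top"; returns the picture (400x640x3 uint8, red, green, blue); there is no depth.
- cams.get_calibration(name): a dict with "fx", "fy", "cx", "cy" (pixels), "rvec" (rotation vector, rad) and "tvec" (3), from world to camera coordinates, as OpenCV has them. Camera axes: x right, y down, z forward; pixel columns grow to the right and rows downward; lengths in m; the calibration is good to about 2 mm. A picture is of the moment at which its call begins. get_calibration takes no time and is no camera call.
- workorder.hand_in(): hands the job in, once; it reports no verdict.
The state is a dict: "clock": time; "joint_pos": joint angles; "qvel": joint speeds; "tau": joint torques, N m; "tcp_pos": TCP position; "orientation": TCP orientation; "wrist_force": force on the tool from outside, world axes, zero at the start; "ft_torque": the same for the moment, N m; "finger_gap": finger opening in m.
Only numpy, scipy, OpenCV 4.12 (cv2) and the standard library are available. Lean on these libraries where they do the work, as an engineer would, in place of code of your own. Each camera call takes 0.05 s, during which the arm holds its last target.

### The job

Make up two recipe kits for the cooking class from the stock behind the trays. The tomato sauce kit, on the dark three-well tray, is the tomato tin, the black-labelled herb jar and the garlic; the dressing kit, on the light two-well tray, is the honey jar and the lemon. Stand the tin and each jar upright, fully down in the round well that fits its base, lay the garlic and the lemon in the square wells, and leave the lime and the blue-labelled spice jar where they stand.

Things in the scene. Friction and masses are not known exactly. Their poses are not given: they have to be found in the camera images.
- tomato_tin_center (a point): small food tin, white and red label with tomatoes, gold-coloured lid; cylinder 57 mm across, 72 mm tall, standing on the table. Point: its centre, 36 mm above its underside; z up its axis. Goes in the 74 mm round well of the dark tray.
- herb_jar_center (a point): herb jar with a black label with green leaves, black cap; cylinder 41 mm across, 105 mm tall, standing. Point: its centre, 52.5 mm above its underside; z up its axis. Goes in the 58 mm round well of the dark tray.
- garlic_center (a point): whitish-pink garlic bulb, 60 x 57 mm across, 58 mm tall with its neck up. Point: the middle of its height, 29 mm above its underside. Goes in the square well of the dark tray, any way round.
- honey_jar_center (a point): clear jar of golden honey with a red screw lid (the one among the stock; a similar jar far off at the right is not used); 60 mm across, 85 mm tall, standing. Point: its centre, 42.5 mm above its underside; z up its axis. Goes in the round well of the light tray.
- lemon_center (a point): yellow lemon lying on its side, 67 mm long (its x axis) x 54 x 54 mm. Point: its centre, 27 mm above its underside. Goes in the square well of the light tray, any way round. It is the lemon among the stock; another lemon lies far off on the chopping board and is not used.
- sauce_tray: dark wooden tray fixed to the table: a board 117 mm (x) by 279 mm (y), 15 mm thick, with three cork-lined wells, each 10 mm deep (well floor 5 mm above the table, rim 15 mm). Origin: centre of its underside on the table; z up, y along the row of wells. In this frame, all at x = 0: square well 84 x 84 mm centred at y = -78 mm; round well 74 mm in diameter at y = +13 mm; round well 58 mm in diameter at y = +91 mm.
- dressing_tray: light wooden tray fixed to the table: a board 117 mm (x) by 213 mm (y), 15 mm thick, with two cork-lined wells, each 10 mm deep (well floor 5 mm above the table, rim 15 mm). Origin: centre of its underside on the table; z up, y along the row of wells. In this frame, all at x = 0: square well 84 x 84 mm centred at y = -45 mm; round well 76 mm in diameter at y = +47 mm.
- lime_center (a point): green lime, 57 x 46 x 45 mm, in the stock but in neither kit: leave it alone. Point: its centre, 22.5 mm above the table.
- blue_jar_center (a point): spice jar with a dark-blue and cream label and a dark cap with a blue and white patch on top; cylinder 41 mm across, 105 mm tall, in neither kit: leave it standing. Point: its centre, 52.5 mm above the table.
Mind the look-alikes: they are no part of the job. What is shaped like the part that bears herb_jar_center but purple is not meant.

How it is judged:
At the end, for the whole second after the job is handed in: Each thing released and at rest in its own well: centre within 12 mm (tin, jars), 17 mm (garlic) or 19 mm (lemon) of the well's centre along each tray axis, height within 6 mm of resting on the well floor; tin and jars upright within 0.08 rad (x of tomato_tin_center in the frame of sauce_tray between -0.012 and 0.012 m and y of tomato_tin_center in the frame of sauce_tray between 0.001 and 0.025 m and z of tomato_tin_center in the frame of sauce_tray between 0.035 and 0.047 m and angle between each of tomato_tin_center, herb_jar_center, honey_jar_center's own z axis and vertical below 0.08 rad and linear speed of each of tomato_tin, herb_jar, garlic, honey_jar, lemon below 0.02 m/s and angular speed of each of tomato_tin, herb_jar, garlic, honey_jar, lemon below 0.3 rad/s and x of herb_jar_center in the frame of sauce_tray between -0.012 and 0.012 m and y of herb_jar_center in the frame of sauce_tray between 0.079 and 0.103 m and z of herb_jar_center in the frame of sauce_tray between 0.0515 and 0.0635 m and x of garlic_center in the frame of sauce_tray between -0.017 and 0.017 m and y of garlic_center in the frame of sauce_tray between -0.095 and -0.061 m and z of garlic_center in the frame of sauce_tray between 0.028 and 0.04 m and x of honey_jar_center in the frame of dressing_tray between -0.012 and 0.012 m and y of honey_jar_center in the frame of dressing_tray between 0.035 and 0.059 m and z of honey_jar_center in the frame of dressing_tray between 0.0415 and 0.0535 m and x of lemon_center in the frame of dressing_tray between -0.019 and 0.019 m and y of lemon_center in the frame of dressing_tray between -0.064 and -0.026 m and z of lemon_center in the frame of dressing_tray between 0.026 and 0.038 m); the robot touches nothing.
It fails at once if the lime is moved by more than 30 mm (distance of lime_center from where it was at the start of the episode above 0.03 m).
It fails at once if the blue-labelled spice jar is moved by more than 30 mm or knocked over (distance of blue_jar_center from where it was at the start of the episode above 0.03 m or angle between blue_jar_center's own z axis and vertical above 0.4 rad).
It also fails if it takes over 144 s, if anything falls off the work surface, if the arm or the gripper's body presses on something with over 40 N, if the wrist force passes 120 N, or if a joint passes its speed limit or range.

## Working session

There is one attempt and no reset: what is moved stays moved. The work goes in short steps, Python scripts to look and compute and a tool call to move; the robot and the scene stay as the last step left them, time stands still between calls to the robot, and variables do not carry over. Pictures are saved under pics/ and viewed, and the job is handed in when it is done.

Besides the shell and the picture viewer there is one more tool, called by a JSON object that holds its "fn" and its "kwargs", one argument or row to a line. play_rows: Moves the arm, as the interface text tells. Its arguments: {"type":"object","properties":{"series":{"type":"string"},"newtons":{"type":"number"}},"required":["series"]}

```bash
ls; mkdir -p pics
python3 - <<'E'
from workcell import get_state, cams
import cv2
for n in("scene","top"):
    cv2.imwrite(f"pics/{n}0.png",cv2.cvtColor(cams.read_camera(n),cv2.COLOR_RGB2BGR)); print(cams.get_calibration(n))
print(get_state())
E
```

```text
pics
{'fx': 422.9165558034608, 'fy': 422.9165558034608, 'cx': 325.1506506906272, 'cy': 196.79317218352, 'rvec': array([ 1.93010885, -0.70413224,  0.42500881]), 'tvec': array([-0.44619609,  0.23137441,  1.01040325])}
{'fx': 368.49929600341824, 'fy': 368.49929600341824, 'cx': 320.1330903777769, 'cy': 200.21686332445876, 'rvec': array([ 2.14011575, -2.14662231,  0.14817069]), 'tvec': array([0.04924395, 0.57183998, 1.07251641])}
{'clock': 0.1, 'joint_pos': array([ 1.04541377e+00,  3.13950410e-01,  4.51256367e-02,  1.30362964e+00,
       -3.81048813e-06,  1.43118847e+00]), 'qvel': array([ 0.0002842 , -0.00248365,  0.0036874 , -0.00158777, -0.00127429,
       -0.00065722]), 'tau': array([ 4.40748190e-03, -4.81724381e+01,  2.99244905e+01,  1.27327011e-02,
       -1.48495650e-05,  9.77883161e-06]), 'tcp_pos': array([0.21616028, 0.53236831, 0.24949726]), 'orientation': array([-2.68801185e-04,  1.91693427e-01,  9.81454504e-01, -7.84259748e-04]), 'wrist_force': array([ 0.10325439,  0.03337397, -1.04919672]), 'ft_torque': array([-0.01872798, -0.06104113, -0.02424046]), 'finger_gap': 0.08550161812618678}
```

View pics/scene0.png

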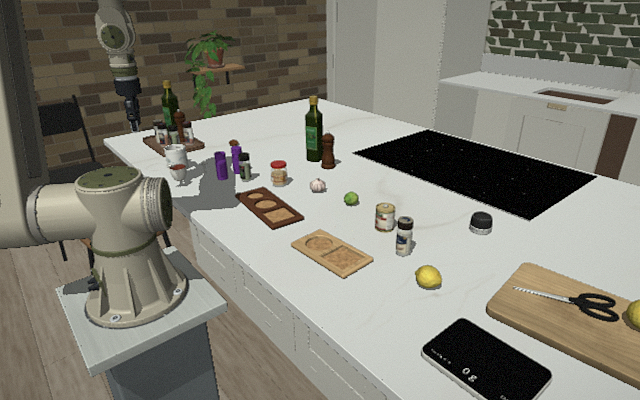

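View pics/top0.png

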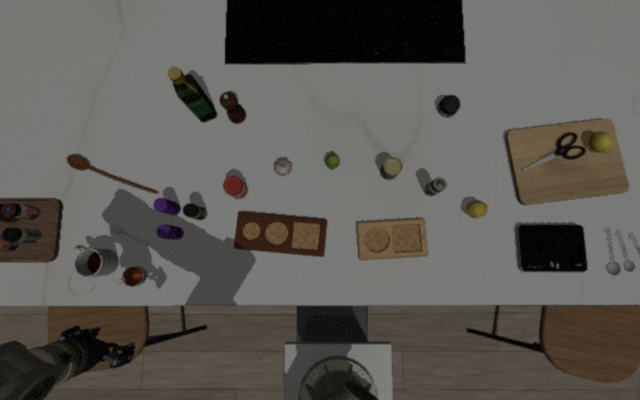

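Run:
```python
import cv2,numpy as np
a=cv2.imread("pics/scene0.png");b=cv2.imread("pics/top0.png")
cv2.imwrite("pics/s1.png",cv2.resize(a[130:300,205:460],None,fx=3.1,fy=3.1,interpolation=cv2.INTER_CUBIC))
c=np.clip(b.astype(float)*1.7,0,255).astype('uint8')
cv2.imwrite("pics/t1.png",cv2.resize(c[140:270,140:340],None,fx=4,fy=4,interpolation=cv2.INTER_CUBIC))
cv2.imwrite("pics/t2.png",cv2.resize(c[140:270,310:510],None,fx=4,fy=4,interpolation=cv2.INTER_CUBIC))
```

```text
(no output)
```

View pics/s1.png

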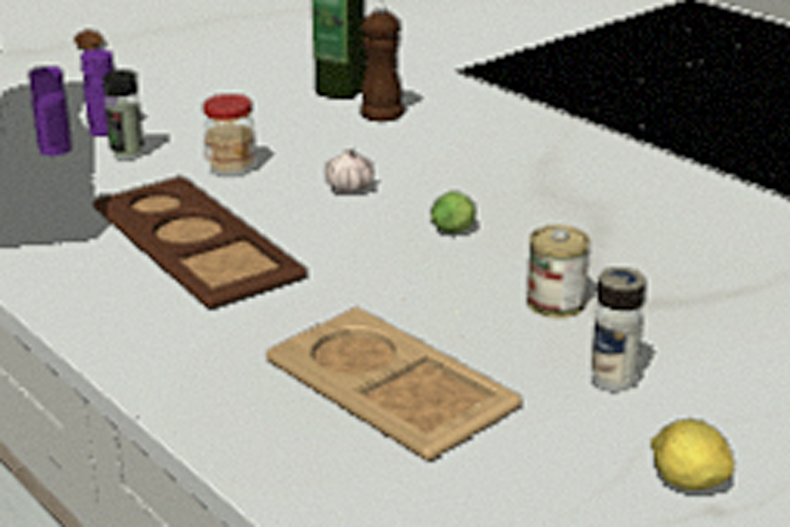

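View pics/t1.png

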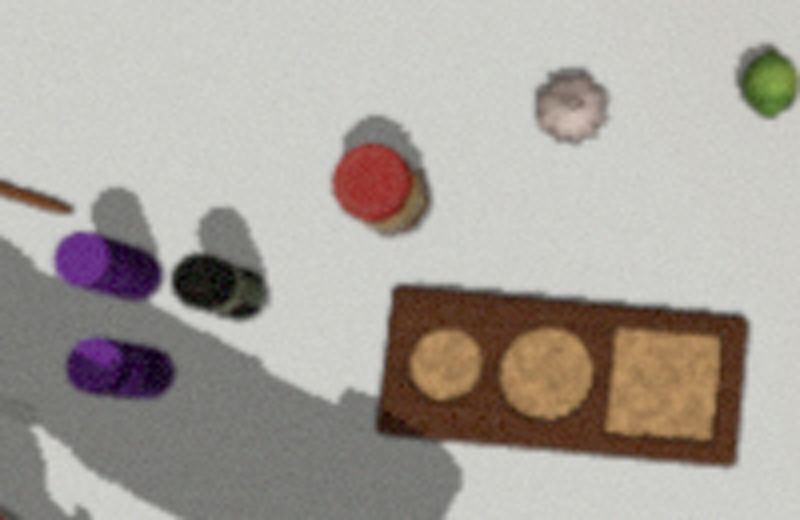

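View pics/t2.png

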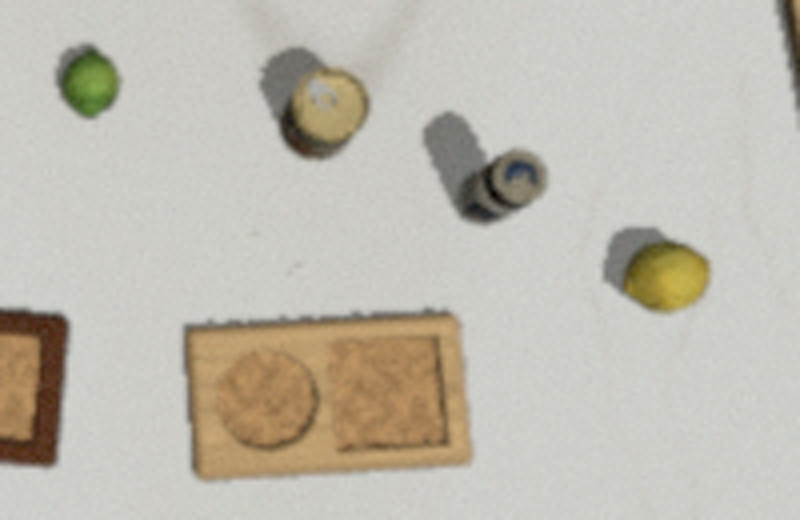

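```bash
cat > h.py <<'E'
import cv2,numpy as np
from workcell import cams
C={n:cams.get_calibration(n) for n in("scene","top")}
def ray(n,p):
    c=C[n];R=cv2.Rodrigues(c['rvec'])[0];o=-R.T@c['tvec']
    d=R.T@np.array([(p[0]-c['cx'])/c['fx'],(p[1]-c['cy'])/c['fy'],1]);return o,d/np.linalg.norm(d)
def plane(n,p,z):
    o,d=ray(n,p);return o+d*(z-o[2])/d[2]
def tri(ps,pt):
    (o1,d1),(o2,d2)=ray("scene",ps),ray("top",pt)
    A=np.stack([d1,-d2],1);s=np.linalg.lstsq(A,o2-o1,rcond=None)[0]
    a=o1+s[0]*d1;b=o2+s[1]*d2;return (a+b)/2,np.linalg.norm(a-b)
def pix(n,X):
    c=C[n];K=np.array([[c['fx'],0,c['cx']],[0,c['fy'],c['cy']],[0,0,1]])
    return cv2.projectPoints(np.array(X,float).reshape(-1,1,3),c['rvec'],c['tvec'],K,None)[0].reshape(-1,2)
def grab(n,name):
    im=cv2.cvtColor(cams.read_camera(n),cv2.COLOR_RGB2BGR);cv2.imwrite(f"pics/{name}.png",im);return im
E
python3 - <<'E'
from h import *
np.set_printoptions(precision=4,suppress=True)
S=lambda x,y:(x/3.1+205,y/3.1+130)
A=lambda x,y:(x/4+140-.4,y/4+140-.4)
B=lambda x,y:(x/4+310-.4,y/4+140-.4)
P={'honeylid':(S(228,104),A(372,182)),'herbcap':(S(121,76),A(203,280)),'garlic':(S(350,172),A(571,104)),'tinlid':(S(559,236),B(332,104)),
'lemon':(S(693,455),B(668,276)),'blue':(S(622,277),B(520,174)),'lime':(S(454,212),B(91,84)),
'sauceNW(+y far)':(S(182,179),A(397,287)),'sauce far -y':(S(306,271),A(747,317)),'sauce near +y':(S(95,203),A(378,432)),'sauce near-y':(S(212,303),A(735,464)),
'dr far+y':(S(357,309),B(188,326)),'dr far-y':(S(521,401),B(458,315)),'dr near+y':(S(268,352),B(200,478)),'dr near -y':(S(430,456),B(470,462))}
for k,v in P.items():
    X,e=tri(*v);print(k,X,round(e,4))
b=cv2.imread('pics/top0.png');h=cv2.cvtColor(b,cv2.COLOR_BGR2HSV)
print([h[int(y),int(x)] for x,y in [(251,231),(277,233),(306,236),(376,239),(407,238),(420,225),(477,209),(283,166)]])
E
```

```text
honeylid [0.6126 0.3036 0.0819] 0.0018
herbcap [0.5379 0.4167 0.1034] 0.0014
garlic [0.6847 0.1655 0.0206] 0.0003
tinlid [ 0.6708 -0.1685  0.0738] 0.0007
lemon [ 0.5466 -0.4284  0.0277] 0.0
blue [ 0.6109 -0.2949  0.105 ] 0.0003
lime [0.7003 0.0086 0.0229] 0.0017
sauceNW(+y far) [0.5426 0.3006 0.0076] 0.0007
sauce far -y [0.518  0.029  0.0084] 0.0012
sauce near +y [0.4325 0.3109 0.008 ] 0.003
sauce near-y [0.4078 0.0374 0.0093] 0.0036
dr far+y [ 0.51   -0.0638  0.009 ] 0.003
dr far-y [ 0.5186 -0.2725  0.0088] 0.0012
dr near+y [ 0.3964 -0.0722  0.0113] 0.0023
dr near -y [ 0.4077 -0.278   0.0082] 0.002
[array([ 17, 120,  96], dtype=uint8), array([ 16, 117,  96], dtype=uint8), array([ 16, 126,  97], dtype=uint8), array([ 15, 125,  98], dtype=uint8), array([ 18, 117, 100], dtype=uint8), array([ 18, 101, 106], dtype=uint8), array([ 25, 160, 115], dtype=uint8), array([10, 44, 87], dtype=uint8)]
```

Run:
```python
from h import *
np.set_printoptions(precision=4,suppress=True)
b=cv2.imread('pics/top0.png');b=cv2.resize(b,None,fx=4,fy=4,interpolation=cv2.INTER_CUBIC);h=cv2.cvtColor(b,cv2.COLOR_BGR2HSV)
px=lambda p:((p[0]+.5)/4-.5,(p[1]+.5)/4-.5)
def cont(x0,x1,y0,y1,cond):
    m=np.zeros(h.shape[:2],np.uint8);s=np.s_[y0*4:y1*4,x0*4:x1*4];m[s]=cond(h[s])*255
    m=cv2.morphologyEx(m,cv2.MORPH_OPEN,np.ones((5,5)));m=cv2.morphologyEx(m,cv2.MORPH_CLOSE,np.ones((9,9)))
    cs=cv2.findContours(m,cv2.RETR_EXTERNAL,cv2.CHAIN_APPROX_NONE)[0];return sorted(cs,key=cv2.contourArea,reverse=True)
sat=lambda q:q[...,1]>75
for nm,box in(("sauce",(228,335,205,262)),("dress",(350,435,212,265))):
    c=cont(*box,sat)[0]
    pts=np.array([plane("top",px(p),.015)[:2] for p in c[:,0]],np.float32)
    r=cv2.minAreaRect(pts);print(nm,r)
# cork wells dark tray
cs=cont(230,330,210,258,lambda q:(q[...,2]>72)&(q[...,1]>75))
for c in cs[:3]:
    pts=np.array([plane("top",px(p),.010)[:2] for p in c[:,0]],np.float32);print('well',cv2.minAreaRect(pts),cv2.minEnclosingCircle(pts))
for nm,box,hh,cond in(("lemon",(462,495,195,222),.027,lambda q:(q[...,1]>110)),("garlic",(268,300,152,180),.029,lambda q:q[...,1]>25),("redlid",(220,250,172,202),.085,lambda q:(q[...,1]>150)&((q[...,0]<8)|(q[...,0]>172))),("tinlid",(376,405,153,182),.072,lambda q:(q[...,1]>50)&(q[...,2]>85)),("lime",(320,345,150,172),.0225,lambda q:q[...,1]>90)):
    c=cont(*box,cond)[0]
    pts=np.array([plane("top",px(p),hh)[:2] for p in c[:,0]],np.float32)
    M=cv2.moments(c);print(nm,plane("top",px((M['m10']/M['m00'],M['m01']/M['m00'])),hh),cv2.fitEllipse(pts))
print('herbcap',plane("top",px((4*(203/4+139.6),4*(280/4+139.6))),.105))
```

```text
sauce ((0.4741303622722626, 0.17032679915428162), (0.27369022369384766, 0.11354444921016693), 84.77336883544922)
dress ((0.457733690738678, -0.16901540756225586), (0.11360732465982437, 0.20865987241268158), 3.155719757080078)
well ((0.46703672409057617, 0.09266328811645508), (0.08274517208337784, 0.08106504380702972), 84.95104217529297) ((0.4671165347099304, 0.09385393559932709), 0.054968997836112976)
well ((0.47595080733299255, 0.18279559910297394), (0.06974402070045471, 0.06905894726514816), 86.67334747314453) ((0.4763543903827667, 0.18318605422973633), 0.03577607870101929)
well ((0.482491672039032, 0.2603936791419983), (0.05402364954352379, 0.05299549922347069), 89.8390884399414) ((0.48300784826278687, 0.2601388990879059), 0.027843227609992027)
lemon [ 0.5462 -0.4273  0.027 ] ((0.5462944507598877, -0.4273054897785187), (0.048419464379549026, 0.0621141754090786), 10.307135581970215)
garlic [0.68  0.164 0.029] ((0.6801297664642334, 0.16396458446979523), (0.05066702142357826, 0.05269864946603775), 18.817270278930664)
redlid [0.6108 0.3018 0.085 ] ((0.6109327673912048, 0.3017587661743164), (0.05134197697043419, 0.054653413593769073), 126.55812072753906)
tinlid [ 0.6685 -0.1683  0.072 ] ((0.6690153479576111, -0.16782796382904053), (0.04810989275574684, 0.04828394204378128), 70.38108825683594)
lime [0.7001 0.01   0.0225] ((0.7001509666442871, 0.010049307718873024), (0.03955802321434021, 0.04730859398841858), 84.97126770019531)
herbcap [0.5382 0.4176 0.105 ]
```

{"fn": "play_rows", "kwargs": {
  "series": "100 0 0 0 0 0 9.7;100 0 0 0 0 0 9.7;100 0 0 0 0 0 9.7;100 0 0 0 0 0 9.7;100 0 0 0 0 0 9.7;100 0 0 0 0 0 9.7;100 0 0 0 0 0 9.7;100 0 0 0 0 0 0",
  "newtons": 40
}}

```text
clock: 1.1
tcp_pos: [0.2163, 0.5325, 0.2498]
orientation: [0.0, 0.706, 0.708, -0.0]
wrist_force: [0.6, -0.2, 0.3]
finger_gap: 0.0856
```

{"fn": "play_rows", "kwargs": {
  "series": "100 -1.64 4.6 0 0 0 0;100 -1.64 4.6 0 0 0 0;100 -1.64 4.6 0 0 0 0;100 -1.64 4.6 0 0 0 0;100 -1.64 4.6 0 0 0 0;100 -1.64 4.6 0 0 0 0;100 -1.66 4.6 2 0 0 0;100 0 0 3 0 0 0;100 0 0 3 0 0 0;100 0 0 0 0 0 0;100 0 0 0 0 0 0"
}}

```text
clock: 2.48
tcp_pos: [0.5386, 0.4181, 0.1713]
orientation: [0.0, 0.707, 0.708, 0.0]
wrist_force: [0.3, 0.3, -0.9]
finger_gap: 0.0853
```

Run:
```python
from h import *
a=grab("scene","s2");b=grab("top","t2b")
o=np.hstack([cv2.resize(a[90:220,150:300],None,fx=2.6,fy=3),cv2.resize(b[150:280,120:270],None,fx=2.6,fy=3)])
cv2.imwrite("pics/c2.png",np.clip(o*1.3,0,255))
```

```text
[ WARN:0@2.836] global loadsave.cpp:1063 imwrite_ Unsupported depth image for selected encoder is fallbacked to CV_8U.
```

View pics/c2.png

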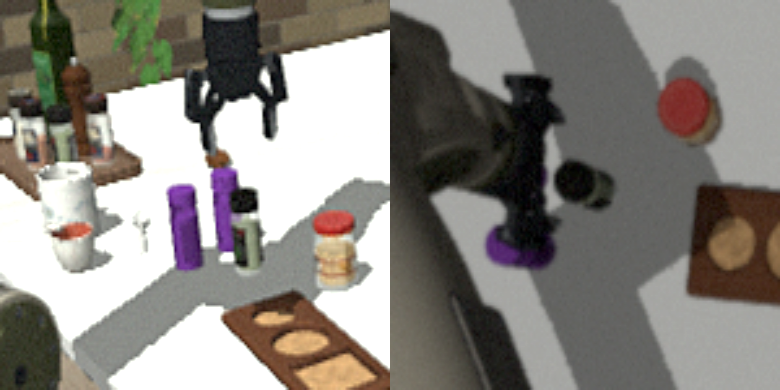

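Run:
```python
from h import *
for n in("scene","top"): print(n,pix(n,[[.5386,.4181,.1713],[.5386,.4181,.105],[.5386,.4181,0],[0.5386,.4181,.3]]))
```

```text
scene [[242.04917862 136.71323369]
 [243.78557618 153.95811779]
 [246.40613194 179.98394348]
 [238.48176594 101.28377924]]
top [[180.94856105 206.08070659]
 [189.81162233 209.06908157]
 [201.78407167 213.10585475]
 [159.86485372 198.97187349]]
```

{"fn": "play_rows", "kwargs": {
  "series": "100 0 0 3 0 0 0;100 0 0 3 0 0 0;100 0 0 2 0 0 0;100 0 0 1.6 0 0 0;100 0 0 0 0 0 0;100 0 0 0 0 0 0;40 0 0 0 0 0 0;0 0 0 0 0 0 0;0 0 0 0 0 0 0;0 0 0 0 0 0 0;0 0 0 0 0 0 0;0 0 0 0 0 0 0"
}}

```text
clock: 4.08
tcp_pos: [0.5387, 0.418, 0.075]
orientation: [0.0, 0.707, 0.707, 0.001]
wrist_force: [-0.3, -0.2, 5.5]
finger_gap: 0.0402
```

{"fn": "play_rows", "kwargs": {
  "series": "0 0 0 -2 0 0 0;0 0 0 -5 0 0 0;0 0 0 -5 0 0 0;0 -4 -1.4 0 0 0 0;0 -4 -1.4 0 0 0 0;0 -4 -1.4 0 0 0 0;0 -3.7 -1.4 0 0 0 0;0 0 0 3 0 0 0;0 0 0 3 0 0 0;0 0 0 1 0 0 0;0 0 0 0 0 0 0;0 0 0 0 0 0 0"
}}

```text
clock: 5.58
tcp_pos: [0.4831, 0.2611, 0.1253]
orientation: [0.0, 0.707, 0.707, 0.001]
wrist_force: [1.1, -0.1, -0.3]
finger_gap: 0.0399
```

Run:
```python
from h import *
from workcell import get_state
print(get_state()['tcp_pos'],get_state()['wrist_force'])
a=grab("scene","s3");b=grab("top","t3")
o=np.hstack([cv2.resize(a[90:240,180:320],None,fx=2.8,fy=2.8),cv2.resize(b[160:310,200:340],None,fx=2.8,fy=2.8)])
cv2.imwrite("pics/c3.png",np.clip(o*1.3,0,255).astype('uint8'))
```

```text
[0.4831137  0.26111246 0.12526315] [ 1.11160589 -0.05586799 -0.28896972]
```

View pics/c3.png

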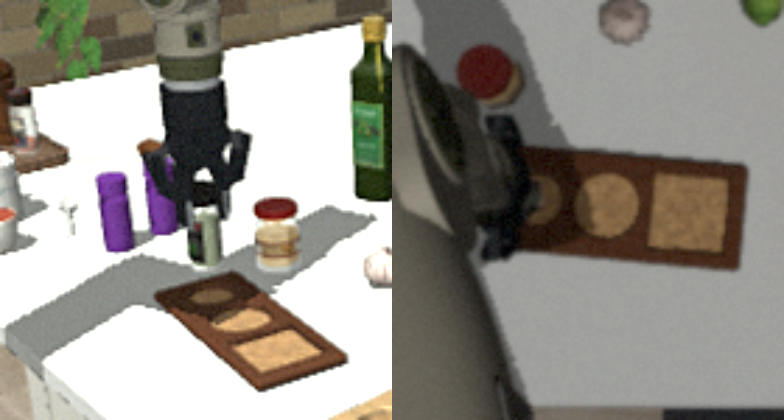

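Run:
```python
from h import *
print(pix("scene",[[.483,.261,.05],[.483,.261,.155],[.483,.261,.005]]))
```

```text
[[254.27632525 185.0171617 ]
 [251.61190068 156.13123808]
 [255.36658573 196.83704258]]
```

Jar is held as expected (base at about (253.6,185.7) against a predicted (254,185)). Lower it.

{"fn": "play_rows", "kwargs": {
  "series": "0 0 0 2 0 0 0;0 0 0 1.5 0 0 0;0 0 0 0.5 0 0 0;0 0 0 0.4 0 0 0;0 0 0 0.1 0 0 0;0 0 0 0 0 0 0"
}}

```text
clock: 6.42
tcp_pos: [0.4825, 0.2609, 0.08]
orientation: [0.0, 0.707, 0.707, 0.0]
wrist_force: [-1.8, -2.1, 3.1]
finger_gap: 0.0398
```

{"fn": "play_rows", "kwargs": {
  "series": "60 0 0 0 0 0 0;100 0 0 0 0 0 0;100 0 0 0 0 0 0;100 0 0 -2 0 0 0;100 0 0 -5 0 0 0;100 0 0 -4 0 0 0;100 1.4 4.3 0 0 0 0;100 1.4 4.3 0 0 0 0;100 1.3 4.2 0 0 0 0;100 0 0 4 0 0 0;100 0 0 0 0 0 0;100 0 0 0 0 0 0"
}}

```text
clock: 7.92
tcp_pos: [0.6099, 0.3017, 0.1499]
orientation: [-0.0, 0.707, 0.707, -0.0]
wrist_force: [0.3, 0.2, 0.1]
finger_gap: 0.0855
```

Run:
```python
from h import *
a=grab("scene","s4");b=grab("top","t4")
o=np.hstack([cv2.resize(a[90:240,200:340],None,fx=2.8,fy=2.8),cv2.resize(b[150:300,200:340],None,fx=2.8,fy=2.8)])
cv2.imwrite("pics/c4.png",np.clip(o*1.3,0,255).astype('uint8'))
```

```text
(no output)
```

View pics/c4.png

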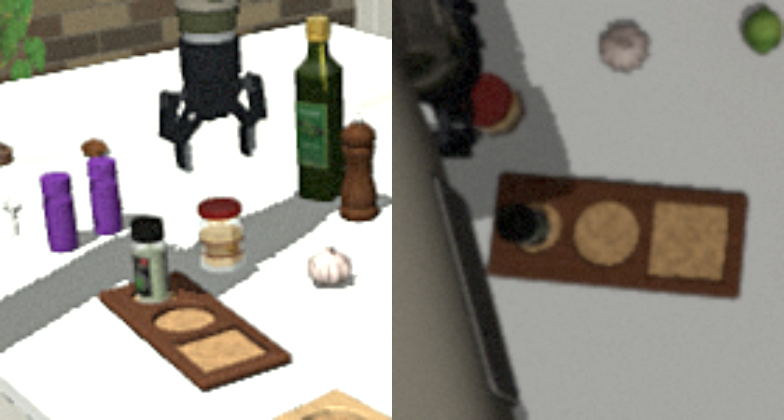

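{"fn": "play_rows", "kwargs": {
  "series": "100 0.1 0.1 3 0 0 0;100 0 0 3 0 0 0;100 0 0 3 0 0 0;100 0 0 1 0 0 0;100 0 0 0 0 0 0;60 0 0 0 0 0 0;0 0 0 0 0 0 0;0 0 0 0 0 0 0;0 0 0 0 0 0 0;0 0 0 0 0 0 0"
}}

```text
clock: 9.28
tcp_pos: [0.6131, 0.3033, 0.0519]
orientation: [0.001, 0.707, 0.707, 0.002]
wrist_force: [-0.2, -0.5, 6.0]
finger_gap: 0.06
```

{"fn": "play_rows", "kwargs": {
  "series": "0 0 0 -2 0 0 0;0 0 0 -4 0 0 0;0 0 0 -5 0 0 0;0 -4.72 -1.74 -2 0 0 0;0 -4.72 -1.74 -2 0 0 0;0 -4.72 -1.74 0 0 0 0;0 -4.72 -1.74 0 0 0 0;0 -4.72 -1.74 0 0 0 0;0 -4.72 -1.74 0 0 0 0;0 -4.72 -1.74 0 0 0 0;0 -4.72 -1.74 0 0 0 0;0 -4.72 -1.74 0 0 0 0"
}}

```text
clock: 10.78
tcp_pos: [0.4539, -0.1233, 0.1996]
orientation: [0.0, 0.707, 0.707, 0.0]
wrist_force: [1.4, -0.1, -2.5]
finger_gap: 0.0599
```

{"fn": "play_rows", "kwargs": {
  "series": "0 0 0 3 0 0 0;0 0 0 3 0 0 0;0 0 0 3 0 0 0;0 0 0 0 0 0 0;0 0 0 0 0 0 0"
}}

```text
clock: 11.4
tcp_pos: [0.4553, -0.1222, 0.1103]
orientation: [0.0, 0.707, 0.707, 0.0]
wrist_force: [0.0, 0.2, -2.6]
finger_gap: 0.0601
```

Run:
```python
from h import *
a=grab("scene","s5");b=grab("top","t5")
o=np.hstack([cv2.resize(a[150:300,250:390],None,fx=2.8,fy=2.8),cv2.resize(b[150:300,320:460],None,fx=2.8,fy=2.8)])
cv2.imwrite("pics/c5.png",np.clip(o*1.3,0,255).astype('uint8'))
print(pix("scene",[[.4551,-.1221,.058],[.4551,-.1221,.005]]))
```

```text
[[318.3112195  229.08826498]
 [318.63424424 245.44827097]]
```

View pics/c5.png

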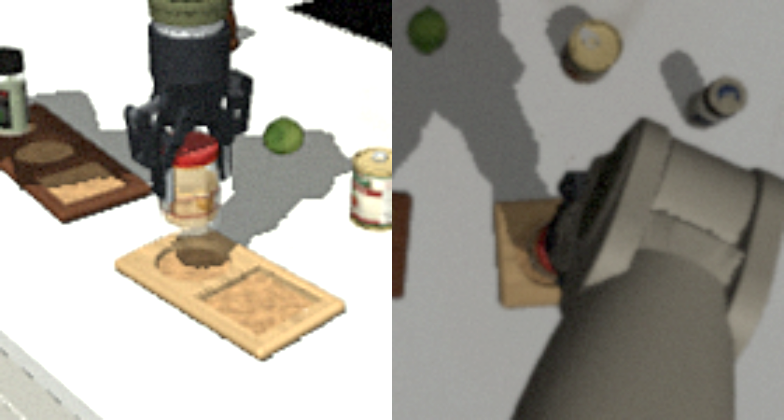

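{"fn": "play_rows", "kwargs": {
  "series": "0 0 0 2.5 0 0 0;0 0 0 1.7 0 0 0;0 0 0 0.5 0 0 0;0 0 0 0.4 0 0 0;0 0 0 0.2 0 0 0;0 0 0 0 0 0 0"
}}

```text
clock: 12.25
tcp_pos: [0.4553, -0.1223, 0.0569]
orientation: [0.001, 0.707, 0.707, 0.0]
wrist_force: [-0.0, 0.2, -0.9]
finger_gap: 0.0596
```

{"fn": "play_rows", "kwargs": {
  "series": "0 0 0 0.1 0 0 0;80 0 0 0 0 0 0;100 0 0 0 0 0 0;100 0 0 -2 0 0 0;100 0 0 -5 0 0 0;100 0 0 -5 0 0 0;100 4.1 3.2 -2 0 0 0;100 4.1 3.2 0 0 0 0;100 4.1 3.2 0 0 0 0;100 4.1 3.2 0 0 0 0;100 4.1 3.2 0 0 0 0;100 4.1 3.2 0 0 0 0"
}}

```text
clock: 13.75
tcp_pos: [0.6478, 0.1254, 0.1951]
orientation: [0.0, 0.707, 0.707, 0.0]
wrist_force: [1.1, 0.3, 0.9]
finger_gap: 0.0853
```

{"fn": "play_rows", "kwargs": {
  "series": "100 4 3.3 0 0 0 0;100 0 0 3 0 0 0;100 0 0 5 0 0 0;100 0 0 0 0 0 0;100 0 0 0 0 0 0"
}}

```text
clock: 14.38
tcp_pos: [0.6803, 0.1639, 0.1167]
orientation: [0.0, 0.707, 0.707, 0.0]
wrist_force: [-0.4, 0.4, 0.2]
finger_gap: 0.0858
```

Run:
```python
from h import *
a=grab("scene","s6");b=grab("top","t6")
o=np.hstack([cv2.resize(a[130:280,240:380],None,fx=2.8,fy=2.8),cv2.resize(b[150:300,250:390],None,fx=2.8,fy=2.8)])
cv2.imwrite("pics/c6.png",np.clip(o*1.3,0,255).astype('uint8'))
```

```text
(no output)
```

View pics/c6.png

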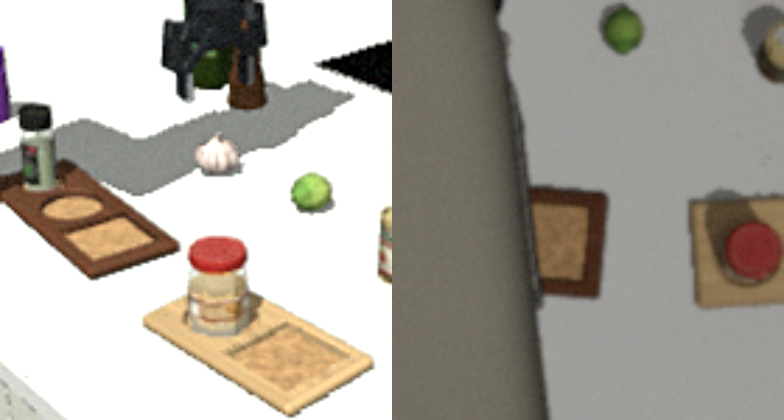

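{"fn": "play_rows", "kwargs": {
  "series": "100 0 0.1 3 0 0 0;100 0 0 3 0 0 0;100 0 0 1.7 0 0 0;100 0 0 1 0 0 0;100 0 0 0 0 0 0;60 0 0 0 0 0 0;0 0 0 0 0 0 0;0 0 0 0 0 0 0;0 0 0 0 0 0 0;0 0 0 0 0 0 0",
  "newtons": 40
}}

```text
clock: 15.72
tcp_pos: [0.6815, 0.1641, 0.03]
orientation: [0.001, 0.707, 0.707, 0.001]
wrist_force: [-1.8, -0.1, 4.9]
finger_gap: 0.0506
```

{"fn": "play_rows", "kwargs": {
  "series": "0 0 0 -2 0 0 0;0 0 0 -5 0 0 0;0 0 0 -5 0 0 0;0 -1.4 -4.3 0 0 0 0;0 -1.4 -4.3 0 0 0 0;0 -1.4 -4.3 0 0 0 0;0 -1.4 -4.3 0 0 0 0;0 -1.5 -4.3 0 0 0 0;0 0 0 4 0 0 0;0 0 0 3 0 0 0;0 0 0 0 0 0 0;0 0 0 0 0 0 0"
}}

```text
clock: 17.23
tcp_pos: [0.4665, 0.093, 0.0793]
orientation: [0.0, 0.707, 0.707, 0.0]
wrist_force: [0.7, 0.6, 0.5]
finger_gap: 0.05
```

Run:
```python
from h import *
a=grab("scene","s7");b=grab("top","t7")
o=np.hstack([cv2.resize(a[130:280,220:360],None,fx=2.8,fy=2.8),cv2.resize(b[150:300,230:370],None,fx=2.8,fy=2.8)])
cv2.imwrite("pics/c7.png",np.clip(o*1.3,0,255).astype('uint8'))
```

```text
(no output)
```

View pics/c7.png

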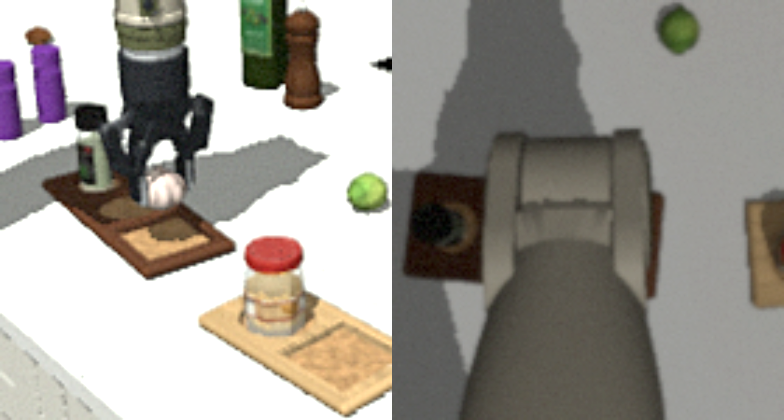

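{"fn": "play_rows", "kwargs": {
  "series": "0 0 0 2.5 0 0 0;0 0 0 1.2 0 0 0;0 0 0 0.5 0 0 0;0 0 0 0.2 0 0 0;0 0 0 0 0 0 0;0 0 0 0 0 0 0"
}}

```text
clock: 18.08
tcp_pos: [0.466, 0.0931, 0.035]
orientation: [0.0, 0.707, 0.707, 0.0]
wrist_force: [-2.0, -0.1, 4.4]
finger_gap: 0.0505
```

{"fn": "play_rows", "kwargs": {
  "series": "75 0 0 0 0 0 0;75 0 0 0 0 0 0;85 0 0 -0.5 0 0 0;100 0 0 -2 0 0 0;100 0 0 -5 0 0 0;100 0 0 -5 0 0 0;100 -4.3 3.4 -2 0 0 0;100 -4.3 3.4 0 0 0 0;100 -4.3 3.4 0 0 0 0;100 -4.3 3.4 0 0 0 0;100 -4.4 3.4 0 0 0 0;100 -4.5 3.4 0 0 0 0"
}}

```text
clock: 19.58
tcp_pos: [0.6707, -0.1695, 0.1795]
orientation: [0.0, 0.707, 0.707, 0.0]
wrist_force: [-0.1, -0.7, 0.5]
finger_gap: 0.0853
```

{"fn": "play_rows", "kwargs": {
  "series": "100 0 0 2 0 0 0;100 0 0 3 0 0 0;100 0 0 0 0 0 0;100 0 0 0 0 0 0"
}}

```text
clock: 20.08
tcp_pos: [0.67, -0.168, 0.1303]
orientation: [0.0, 0.707, 0.707, 0.0]
wrist_force: [0.6, 0.0, 0.5]
finger_gap: 0.0854
```

Run:
```python
from h import *
a=grab("scene","s8");b=grab("top","t8")
o=np.hstack([cv2.resize(a[130:280,260:420],None,fx=2.5,fy=2.5),cv2.resize(b[150:300,260:420],None,fx=2.5,fy=2.5)])
cv2.imwrite("pics/c8.png",np.clip(o*1.3,0,255).astype('uint8'))
print(pix("scene",[[.669,-.168,.072]]))
```

```text
[[384.63845903 206.82285879]]
```

View pics/c8.png

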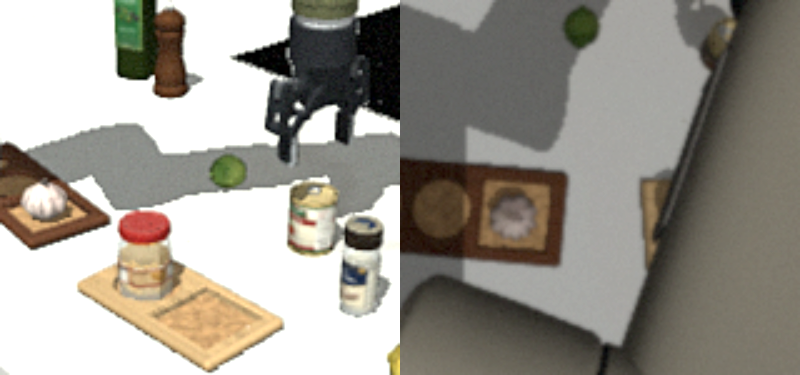

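{"fn": "play_rows", "kwargs": {
  "series": "100 0 0 3 0 0 0;100 0 0 3 0 0 0;100 0 0 1.5 0 0 0;100 0 0 1 0 0 0;100 0 0 0 0 0 0;60 0 0 0 0 0 0;0 0 0 0 0 0 0;0 0 0 0 0 0 0;0 0 0 0 0 0 0;0 0 0 0 0 0 0"
}}

```text
clock: 21.42
tcp_pos: [0.6709, -0.1684, 0.0459]
orientation: [0.001, 0.707, 0.707, 0.001]
wrist_force: [0.6, -0.1, 5.8]
finger_gap: 0.0565
```

{"fn": "play_rows", "kwargs": {
  "series": "0 0 0 -2 0 0 0;0 0 0 -5 0 0 0;0 0 0 -5 0 0 0;0 4.4 -2.43 -2 0 0 0;0 4.4 -2.43 -1 0 0 0;0 4.4 -2.43 0 0 0 0;0 4.4 -2.43 0 0 0 0;0 4.4 -2.43 0 0 0 0;0 4.4 -2.43 0 0 0 0;0 4.4 -2.43 0 0 0 0;0 4.3 -2.43 0 0 0 0;0 0 0 3 0 0 0"
}}

```text
clock: 22.92
tcp_pos: [0.4747, 0.1859, 0.1658]
orientation: [0.001, 0.705, 0.709, 0.002]
wrist_force: [1.5, -0.4, -2.2]
finger_gap: 0.0567
```

{"fn": "play_rows", "kwargs": {
  "series": "0 0 0 3 0 0 0;0 0 0 3 0 0 0;0 0 0 0 0 0 0;0 0 0 0 0 0 0"
}}

```text
clock: 23.42
tcp_pos: [0.4757, 0.183, 0.1051]
orientation: [0.0, 0.707, 0.707, 0.0]
wrist_force: [0.5, 0.2, -0.7]
finger_gap: 0.0567
```

Run:
```python
from h import *
a=grab("scene","s9");b=grab("top","t9")
o=np.hstack([cv2.resize(a[110:260,200:360],None,fx=2.5,fy=2.5),cv2.resize(b[150:300,200:360],None,fx=2.5,fy=2.5)])
cv2.imwrite("pics/c9.png",np.clip(o*1.3,0,255).astype('uint8'))
print(pix("scene",[[.4753,.1833,.06],[.4753,.1833,.005]]))
```

```text
[[264.42009958 190.35704853]
 [265.63266228 205.3095252 ]]
```

View pics/c9.png

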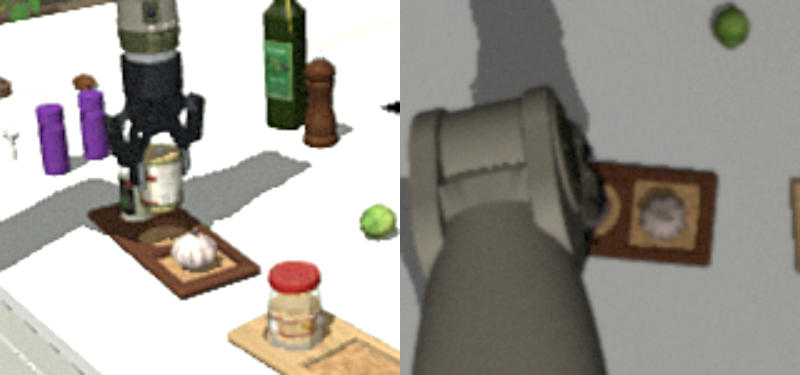

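{"fn": "play_rows", "kwargs": {
  "series": "0 0 0 2.5 0 0 0;0 0 0 1.8 0 0 0;0 0 0 0.6 0 0 0;0 0 0 0.4 0 0 0;0 0 0 0.2 0 0 0;0 0 0 0 0 0 0"
}}

```text
clock: 24.28
tcp_pos: [0.476, 0.1831, 0.0508]
orientation: [0.0, 0.707, 0.707, 0.001]
wrist_force: [-2.9, -1.1, 4.4]
finger_gap: 0.0566
```

{"fn": "play_rows", "kwargs": {
  "series": "80 0 0 0 0 0 0;100 0 0 0 0 0 0;100 0 0 -2 0 0 0;100 0 0 -5 0 0 0;100 0 0 -5 0 0 0;100 -5 0.58 -3 0 0 0;100 -5.5 0.64 0 0 0 0;100 -5.5 0.64 0 0 0 0;100 -5.5 0.64 0 0 0 0;100 -5.5 0.64 0 0 0 0;100 -5.5 0.64 0 0 0 0;100 -5.5 0.64 0 0 0 0"
}}

```text
clock: 25.78
tcp_pos: [0.5197, -0.199, 0.1995]
orientation: [0.0, 0.707, 0.707, 0.0]
wrist_force: [0.6, 0.2, -0.0]
finger_gap: 0.0851
```

{"fn": "play_rows", "kwargs": {
  "series": "100 -5.5 0.64 0 0 0 0;100 -5.5 0.64 0 0 0 0;100 -5.5 0.64 0 0 0 0;100 -4 0.5 0 0 0 0;100 -2 0.2 2 0 0 0;100 0 0 3 0 0 0;100 0 0 3 0 0 -5;100 0 0 0 0 0 -5;100 0 0 0 0 0 0;100 0 0 0 0 0 0"
}}

```text
clock: 27.02
tcp_pos: [0.5459, -0.4214, 0.1192]
orientation: [-0.0, 0.643, 0.766, 0.0]
wrist_force: [-0.3, -0.2, -0.5]
finger_gap: 0.0855
```

Run:
```python
from h import *
a=grab("scene","s10");b=grab("top","t10")
o=np.hstack([cv2.resize(a[140:300,210:460],None,fx=3,fy=3)])
cv2.imwrite("pics/c10.png",np.clip(o*1.3,0,255).astype('uint8'))
```

```text
(no output)
```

View pics/c10.png

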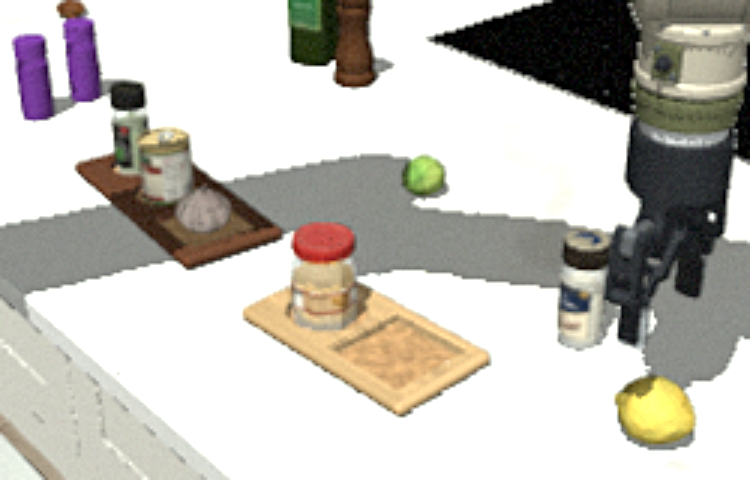

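View pics/t10.png

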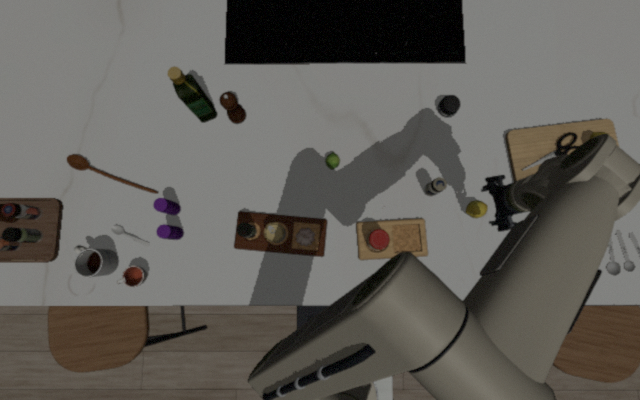

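{"fn": "play_rows", "kwargs": {
  "series": "100 -0.6 0 2 0 0 0;100 0 0 3 0 0 0;100 0 0 2.5 0 0 0;100 0 0 1.3 0 0 0;100 0 0 0 0 0 0;60 0 0 0 0 0 0;0 0 0 0 0 0 0;0 0 0 0 0 0 0;0 0 0 0 0 0 0;0 0 0 0 0 0 0"
}}

```text
clock: 28.38
tcp_pos: [0.5475, -0.4287, 0.0331]
orientation: [0.001, 0.643, 0.766, -0.0]
wrist_force: [-0.3, 0.5, 6.0]
finger_gap: 0.051
```

{"fn": "play_rows", "kwargs": {
  "series": "0 0 0 -2 0 0 0;0 0 0 -5 0 0 0;0 0 0 -5 0 0 0;0 0 0 -3 0 0 5;0 0 0 0 0 0 5;0 4.3 -1.74 0 0 0 0;0 4.3 -1.74 0 0 0 0;0 4.3 -1.74 0 0 0 0;0 4.3 -1.74 0 0 0 0;0 4.3 -1.74 0 0 0 0;0 0 0 0 0 0 0;0 0 0 4 0 0 0"
}}

```text
clock: 29.88
tcp_pos: [0.4627, -0.2147, 0.1442]
orientation: [0.005, 0.707, 0.707, 0.001]
wrist_force: [0.8, 0.5, -1.1]
finger_gap: 0.0506
```

{"fn": "play_rows", "kwargs": {
  "series": "0 0 0 3 0 0 0;0 0 0 3 0 0 0;0 0 0 1 0 0 0;0 0 0 0 0 0 0;0 0 0 0 0 0 0"
}}

```text
clock: 30.5
tcp_pos: [0.4607, -0.2137, 0.0724]
orientation: [0.001, 0.707, 0.707, 0.0]
wrist_force: [0.0, 0.4, -0.8]
finger_gap: 0.0505
```

Run:
```python
from h import *
a=grab("scene","s11")
o=np.hstack([cv2.resize(a[140:300,210:460],None,fx=3,fy=3)])
cv2.imwrite("pics/c11.png",np.clip(o*1.3,0,255).astype('uint8'))
```

View pics/c11.png

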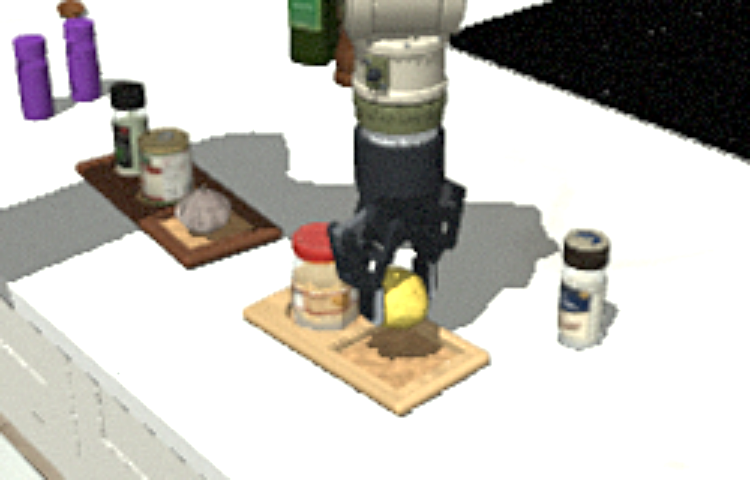

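{"fn": "play_rows", "kwargs": {
  "series": "0 0 0 2 0 0 0;0 0 0 1 0 0 0;0 0 0 0.4 0 0 0;0 0 0 0.2 0 0 0;0 0 0 0 0 0 0"
}}

```text
clock: 31.18
tcp_pos: [0.4597, -0.2128, 0.0379]
orientation: [0.0, 0.707, 0.707, 0.0]
wrist_force: [-7.7, 4.5, 20.2]
finger_gap: 0.0505
```

{"fn": "play_rows", "kwargs": {
  "series": "0 0 0 -0.2 0 0 0;75 0 0 0 0 0 0;75 0 0 0 0 0 0;90 0 0 -0.5 0 0 0;100 0 0 -2 0 0 0;100 0 0 -5 0 0 0;100 0 0 -5 0 0 0;100 -5 0 -4 0 0 0;100 -5 0 0 0 0 0;100 -5 0 0 0 0 0;100 -5 0 0 0 0 0;100 -5 0 0 0 0 0"
}}

```text
clock: 32.67
tcp_pos: [0.4596, -0.4634, 0.2014]
orientation: [0.0, 0.707, 0.707, 0.0]
wrist_force: [1.0, -0.3, 1.0]
finger_gap: 0.0856
```

Run:
```python
from h import *
np.set_printoptions(precision=4,suppress=True)
a=grab("scene","s12");b=grab("top","t12")
cv2.imwrite("pics/c12.png",np.clip(cv2.resize(a[140:300,210:460].astype(float),None,fx=3.1,fy=3.1,interpolation=cv2.INTER_CUBIC)*1.2,0,255).astype('uint8'))
cv2.imwrite("pics/d12.png",np.clip(cv2.resize(b[140:270,220:450].astype(float),None,fx=3.4,fy=3.4,interpolation=cv2.INTER_CUBIC)*1.7,0,255).astype('uint8'))
```

```text
(no output)
```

View pics/c12.png

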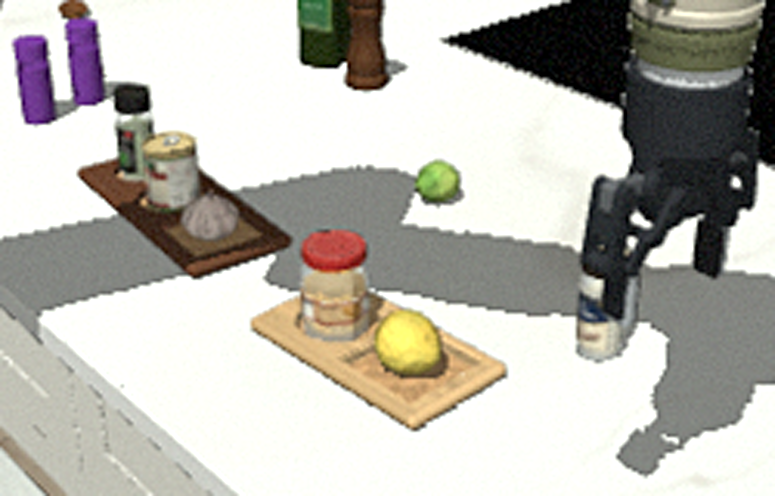

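View pics/d12.png

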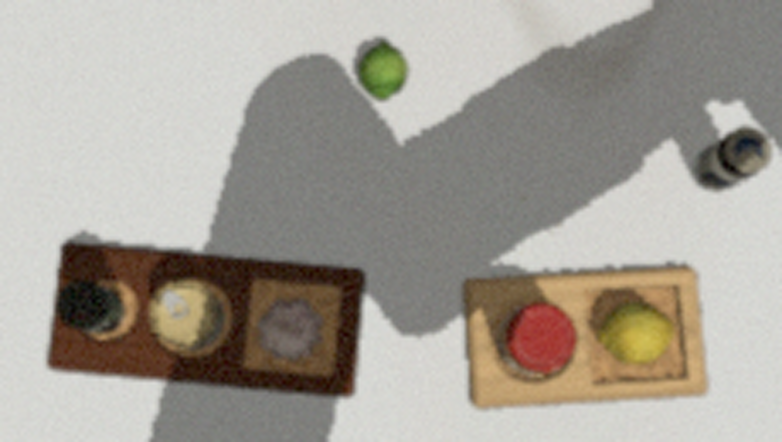

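Run:
```python
from h import *
np.set_printoptions(precision=4,suppress=True)
S=lambda x,y:(x/3.1+210-.35,y/3.1+140-.35);T=lambda x,y:(x/3.4+220-.35,y/3.4+140-.35)
sc=(np.array([.4741,.1703]),np.radians(5.3));dc=(np.array([.4577,-.169]),np.radians(-3.16))
for k,s,t,z,(c,a),w in(("herb",(131,91),(86,306),.11,sc,(0,.091)),("tin",(169,143),(182,312),.077,sc,(0,.013)),("garlic",(210,219),(289,328),.034,sc,(0,-.078)),("honey",(334,244),(542,339),.09,dc,(0,.047)),("lemon",(409,342),(637,334),.032,dc,(0,-.045))):
    X,e=tri(S(*s),T(*t));P=plane("top",T(*t),z)
    y=np.array([np.sin(a),np.cos(a)]);x=np.array([np.cos(a),-np.sin(a)])
    f=lambda X:np.array([(X[:2]-c)@x,(X[:2]-c)@y])-w
    print(k,'tri',X,round(e,4),'err tri',f(X),'err plane',f(P))
```

```text
herb tri [0.4788 0.2584 0.111 ] 0.001 err tri [-0.0035 -0.0029] err plane [-0.003  -0.0029]
tin tri [0.476  0.1835 0.0762] 0.0003 err tri [0.0007 0.0004] err plane [0.0008 0.0002]
garlic tri [0.4645 0.0949 0.0257] 0.0005 err tri [-0.0026  0.002 ] err plane [-0.0027  0.0014]
honey tri [ 0.4527 -0.1204  0.0916] 0.0021 err tri [-0.0023  0.0018] err plane [-0.0031  0.0022]
lemon tri [ 0.4588 -0.2129  0.0336] 0.0015 err tri [-0.0013  0.0011] err plane [-0.0019  0.0013]
```

```bash
python3 -c "
from workcell import workorder,get_state
print(get_state()['clock'],get_state()['qvel'].max());print(workorder.hand_in())"
```

```text
32.775 0.04802499990511594
the job is handed in; nothing more can be done
None
```

I made up both kits and handed the job in at about 33 s of the 144 s allowed. The hand-in reports no verdict, so the checks below are my own.

- **Sauce tray:** the black-labelled herb jar, the tomato tin and the garlic are in their wells.
- **Dressing tray:** the honey jar and the lemon are in their wells.

**Position:** in the last two-view check every item was within about 4 mm of its well centre.

**Height:** the tops measured 111 mm for the herb jar, 76 mm for the tin and 92 mm for the honey jar, against 110, 77 and 90 mm expected fully down. The lemon's centre came out at 34 mm, with 32 expected. All three containers look upright in both pictures.

**Garlic height:** its centre triangulated to 26 mm, against 34 expected and an accepted range of 28 to 40. The same measurement read about 8 mm low before I moved it (21 against 29). I put it down to picking the wrong middle of an uneven outline, and did not check it further. In the picture it sits flat on the well floor.

**Lemon placing:** it was pressed down with about 20 N, more than the others.

**Left alone:** the lime and the blue-labelled jar stand where they were. The arm was clear of everything, above the table, at hand-in.

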